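# Clear the chopping board

## Robot

A 6-joint arm with a two-finger parallel gripper is mounted at the origin on the work surface. World frame = base frame: x ahead of the robot, y to its left, z up, the work surface at z = 0. Lengths are in m, angles in rad, forces in N, time in s.
With the tool pointing down it reaches from about 0.275 to 0.775 m from the base axis. Payload 14.6 kg.
Tool frame: the origin (TCP) lies at the very end of the fingers, on their centre line; the grasp point (between the pads) lies 19 mm behind it; z points along the fingers, y is the line along which they close (so a half turn about z gives the same grasp; the last joint's range is limited). The gripper opens to 85 mm and grips with 20 to 120 N. Pads are 22 mm wide; open, the fingers measure 114 mm over their backs; the gripper's body (76 mm by 85 mm) begins 54 mm behind the grasp point. The pads swing forward as they close: fully open they stand 13 mm farther back than shut.
Start: joints at [1.054, 0.263, -0.048, 1.259, 0, 1.415], TCP at [0.186, 0.491, 0.199] pointing down, gripper open.
Joint ranges: [-2.65, 2.65], [-0.89, 1.7], [-1.18, 1.37], [-2.13, 2.11], [-1.35, 1.29], [-3.14, 3.14]. Speed limits (rad/s): [1.89, 1.89, 2.57, 2.79, 3.14, 3.14].

## Interface

Orientations are given as a 3x3 rotation matrix whose columns are the frame's x, y, z axes.
In Python, from cell import read_state, capture, job_done gives the robot as it stands.
- The arm moves only by the tool arm_command, never from a script. Its argument "moves" is a list of rows, each a list of 5 numbers: the opening, from 0 (shut) to 1 (fully open), then the shift along the tool's x, y, z in cm, then the turn about the tool's z in rad. A call has 1 to 8 rows; each row is the pose to reach, as a shift and turn from the pose commanded when the call began, along the tool's axes at that moment; what a row does not reach only later rows make up. A row lasts 1/10 s, in which the tool goes at most 50 mm and 8.59 degrees, less where a joint would pass 70% of its speed; a pose out of reach is approached as far as the arm can. A call with a gripper value outside its range is refused whole. The fingers move at their own pace and stop on an object; "grip_force" is the grip in N (left out, the last holds). Time passes only in rows, so rows that repeat a pose let the fingers close. It gives the time, the measured TCP pose, the force, the opening and the grip force at its end, in the units of the state.
- read_state(): the state, without advancing time (a new reading comes with each control period).
- capture(name): name is "scene" or "top" or "wrist"; returns a dict with "pixels" (480x640x3 uint8, red, green, blue), "camera_matrix" (3x3 intrinsics, pixels), "rvec" (rotation vector, rad) and "tvec" (3), from world to camera coordinates, as OpenCV has them. Camera axes: x right, y down, z forward; pixel columns grow to the right and rows downward; lengths in m; the calibration is good to about 2 mm. The wrist camera is an equidistant fisheye: a pixel r from the principal point sees the ray r / f radians off the axis. A picture is of the moment at which its call begins. There is no depth.
- job_done(): hands the job in; it is judged then, once.
The state is a dict: "t": time; "q": joint angles; "joint_vel": joint speeds; "joint_torque": joint torques, N m; "ee_pos": TCP position; "orientation": TCP orientation; "wrist_force": force on the tool from outside, world axes, zero at the start; "moment": the same for the moment, N m; "grip_width": opening from 0.0 (shut) to 1.0 (fully open); "gripper_force": force on a finger pad.
Only numpy, scipy, OpenCV 4.12 (cv2) and the standard library are available. Lean on these libraries where they do the work, as an engineer would, in place of code of your own. Each camera call takes 0.05 s, during which the arm holds its last target. There are 200 camera calls.

## Task

Clear the kitchen things off the chopping board, each to the tray where its kind belongs: stand both spice jars upright in the square wooden tray, lay both steel pastry rings flat and side by side on the floor of the round tin, and lay the wooden scoop flat in the long narrow tray. Set the glass jars down gently and never tip them over, and leave the half onion on the board where it is.

Things in the scene. Friction and masses are not known exactly. Their poses are not given: they have to be found in the camera images.
- jar1: Spice jar: brown glass cylinder with paper label and steel lid, 42 mm diameter, 75 mm tall in all, standing upright, about 140 g. Origin: centre of its underside, z up along its axis. It starts on the wooden chopping board (fixed, 18 mm thick). The two jars are alike.
- jar2: Spice jar: brown glass cylinder with paper label and steel lid, 42 mm diameter, 75 mm tall in all, standing upright, about 140 g. Origin: centre of its underside, z up along its axis. It starts on the wooden chopping board (fixed, 18 mm thick). The two jars are alike.
- ring1: Pastry ring: plain open steel ring, 56 mm outside and 51 mm inside diameter, 35 mm high, lying flat with its axis upright, about 50 g; rigid, can be gripped across its outside. Origin: centre of its lower edge plane, z up along its axis. It starts on the wooden chopping board (fixed, 18 mm thick). The two rings are alike.
- ring2: Pastry ring: plain open steel ring, 56 mm outside and 51 mm inside diameter, 35 mm high, lying flat with its axis upright, about 50 g; rigid, can be gripped across its outside. Origin: centre of its lower edge plane, z up along its axis. It starts on the wooden chopping board (fixed, 18 mm thick). The two rings are alike.
- scoop: Wooden scoop lying flat, 95 mm long, 40 g: straight handle 16 mm wide and 14 mm thick, round bowl end 38 mm across, 18 mm thick. Origin: on its underside at the middle of its length; x runs along it towards the bowl (bowl centre at x = +28.5 mm, handle from x = -47.5 to +10 mm), z up. It starts on the wooden chopping board (fixed, 18 mm thick).
- square_tray: Square wooden tray for the jars, open-topped, 150 x 150 mm outside, 28 mm high, walls and floor 4 mm thick, fixed to the worktop. Origin: centre of its underside (its inner floor is 4 mm higher), x and y square to its walls. It may stand in any of the three tray places to the robot's left and ahead.
- long_tray: Long narrow wooden tray for the scoop, open-topped, 90 mm (its x) by 200 mm (its y) outside, 20 mm high, walls and floor 4 mm thick, fixed to the worktop. Origin: centre of its underside (its inner floor is 4 mm higher); y is its long axis. It may stand in any of the three tray places to the robot's left and ahead.
- tin: Shallow round metal cake tin for the pastry rings, open-topped, 170 mm outside diameter, 22 mm high, wall 3 mm, floor 4 mm thick, fixed to the worktop. Origin: centre of its underside (its inner floor is 4 mm higher). It may stand in any of the three tray places to the robot's left and ahead.
- onion: Half a red onion, cut side down among the things on the chopping board: solid dome 70 mm across and 34 mm high, not to be disturbed. Origin: centre of its underside.
- board: Wooden chopping board on which the jars, rings, scoop and onion start: 270 mm (its x) by 310 mm (its y), 18 mm thick, fixed to the worktop, to the robot's right. Origin: centre of its underside. A loose kitchen knife lies on the worktop beyond it.

How it is judged:
By the outcome, as a careful person would: the job done as asked, in the order asked, and still so for the second after the job is handed in, with the robot touching nothing.
It also fails if it takes over 106 s, if anything falls off the work surface, if the arm or the gripper's body presses on something with over 40 N, if the wrist force passes 120 N, or if a joint passes its speed limit or range.

## Working session

There is one attempt and no reset: what is moved stays moved. The work goes in short steps, Python scripts to look and compute and a tool call to move; the robot and the scene stay as the last step left them, time stands still between calls to the robot, and variables do not carry over. Pictures are saved under pics/ and viewed, at most 14 in all, crops included, and the job is handed in when it is done.

Besides the shell and the picture viewer there is one more tool, called after ">>>" as name([rows], argument=value, ...), one row to a line, values as JSON. arm_command: Moves the arm, as the interface text tells. Its arguments: {"type":"object","properties":{"moves":{"type":"array","items":{"type":"array","items":{"type":"number"}}},"grip_force":{"type":"number"}},"required":["moves"]}

```bash
mkdir -p pics; ls
cat > h.py <<'E'
import cv2,numpy as np
from cell import read_state,capture,job_done
def snap(n,f):
    c=capture(n); cv2.imwrite('pics/'+f,c['pixels'][:,:,::-1]); np.savez('pics/'+f[:-4]+'.npz',**c); return c
def px2w(c,u,v,z):
    K=np.array(c['camera_matrix']);R=cv2.Rodrigues(np.array(c['rvec'],float))[0];t=np.array(c['tvec'],float).ravel()
    o=-R.T@t; d=R.T@np.linalg.inv(K)@[u,v,1]; return o+d*(z-o[2])/d[2]
def w2px(c,P):
    return cv2.projectPoints(np.array(P,float).reshape(-1,1,3),np.array(c['rvec'],float),np.array(c['tvec'],float),np.array(c['camera_matrix'],float),None)[0][:,0]
E
python3 - <<'E'
from h import *
for n in('top','scene'):
    c=snap(n,n+'1.png'); print(c['camera_matrix'],c['rvec'],c['tvec'])
s=read_state();print(s)
E
```

```text
pics
[[435.54055153   0.         316.24144521]
 [  0.         435.54055153 242.80794885]
 [  0.           0.           1.        ]] [ 2.1678944  -2.14102721  0.13505534] [-0.00851093  0.55948921  0.77096221]
[[555.82343845   0.         305.73347339]
 [  0.         555.82343845 243.42210589]
 [  0.           0.           1.        ]] [ 2.32421277  0.5848505  -0.20658621] [-0.4872364  -0.16966808  1.36455592]
{'t': 0.1, 'q': array([ 1.05368938e+00,  2.63492336e-01, -4.88336851e-02,  1.25941622e+00,
        2.59747935e-05,  1.41551513e+00]), 'joint_vel': array([ 0.00158555, -0.00176815,  0.00201733,  0.00129996,  0.0006032 ,
       -0.00081119]), 'joint_torque': array([ 5.95384918e-03, -6.38580251e+01,  3.85064864e+01,  9.98876989e-03,
        1.00348918e-04, -1.04999111e-05]), 'ee_pos': array([0.18569679, 0.49078025, 0.19817887]), 'orientation': array([[-9.35252055e-01,  3.53982137e-01, -4.90205861e-04],
       [ 3.53982435e-01,  9.35251720e-01, -8.09394254e-04],
       [ 1.71954767e-04, -9.30511904e-04, -9.99999552e-01]]), 'wrist_force': array([-0.30865057, -0.6161309 ,  0.14425596]), 'moment': array([ 0.01999939, -0.0171977 ,  0.0304459 ]), 'gripper_force': 0.0, 'grip_width': 1.001721123064414}
```

View pics/top1.png

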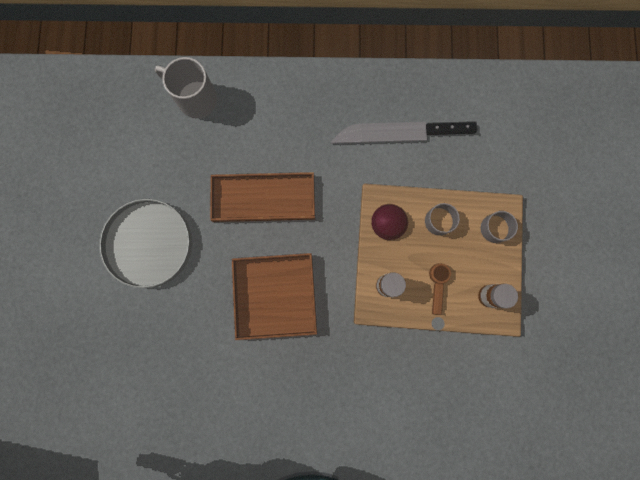

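View pics/scene1.png

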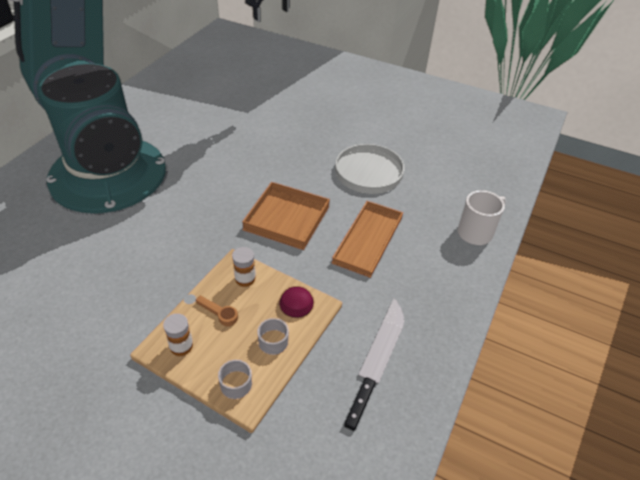

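The top view shows the tin near (145,243), the long tray (263,198), the square tray (275,297), the onion (390,222), the rings (443,220) and (500,227), the jars (391,286) and (500,296), and the scoop from (441,272) to (437,312). The scene view agrees with this. I'll enlarge both areas.

Run:
```python
from h import *
im=cv2.imread('pics/top1.png')
cv2.imwrite('pics/b.png',cv2.resize(im[190:325,355:530],None,fx=4.4,fy=4.4,interpolation=cv2.INTER_CUBIC))
cv2.imwrite('pics/t.png',cv2.resize(im[165:345,90:325],None,fx=3.3,fy=3.3,interpolation=cv2.INTER_CUBIC))
c=np.load('pics/top1.npz')
print(px2w(c,316,243,0),px2w(c,320,240,0))
for p in [(362,185),(523,195),(521,335),(355,324)]: print(px2w(c,*p,.018))
```

```text
[ 0.56374516 -0.000962    0.        ] [ 0.56969662 -0.00863263  0.        ]
[ 0.67512102 -0.08817154  0.018     ]
[ 0.65920214 -0.39699868  0.018     ]
[ 0.39530981 -0.38073191  0.018     ]
[ 0.41139483 -0.07502594  0.018     ]
```

View pics/b.png

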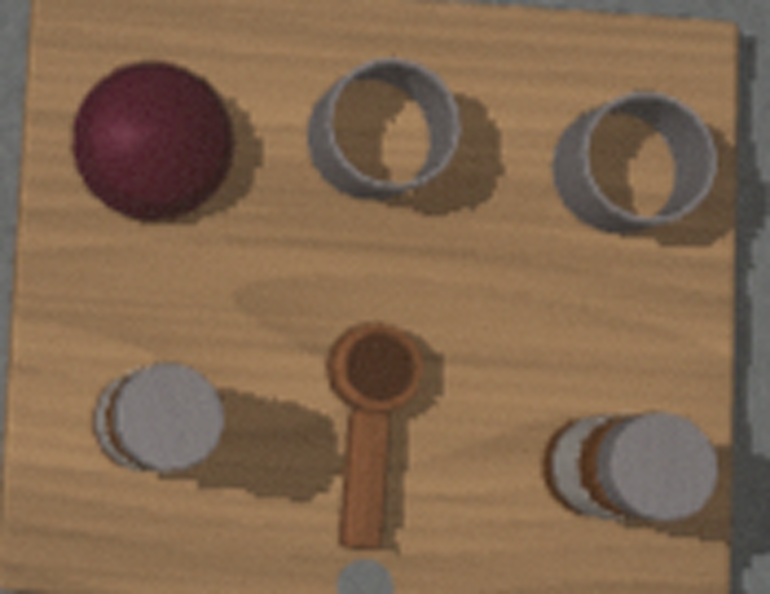

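View pics/t.png

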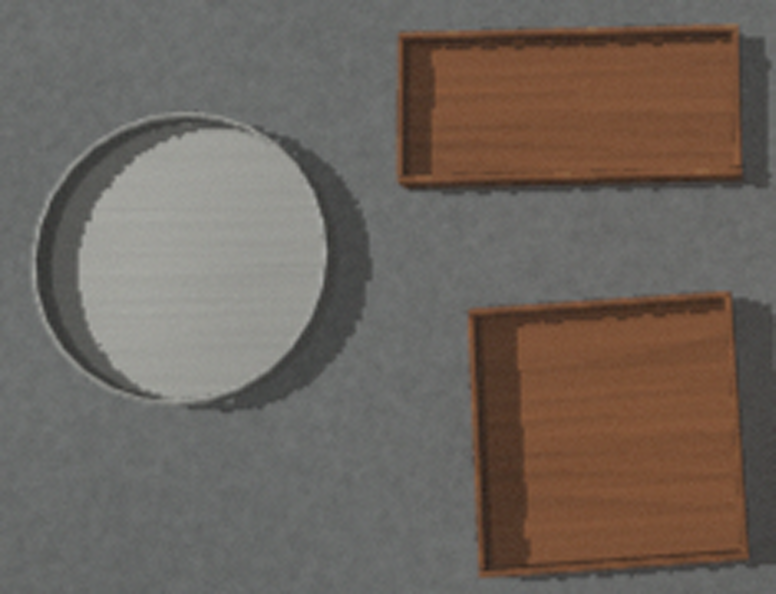

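Run:
```python
from h import *
c=np.load('pics/top1.npz')
B=lambda x,y,z:px2w(c,355+(x+.5)/4.4-.5,190+(y+.5)/4.4-.5,z)[:2]
T=lambda x,y,z:px2w(c,90+(x+.5)/3.3-.5,165+(y+.5)/3.3-.5,z)[:2]
n=np.linalg.norm
for k,a,z in [('onion',(153,141),.028),('ring1',(395,125),.053),('ring2',(650,158),.053),('jar1',(168,417),.093),('jar2',(662,466),.093),('bowl',(375,367),.036),('hend',(361,549),.032)]:
    print(k,B(*a,z).round(4))
print('ringdia',n(B(328,125,.053)-B(461,125,.053)),'jar',n(B(607,466,.093)-B(718,466,.093)),'scooplen',n(B(375,367,.036)-B(361,549,.032)))
print('tin',T(180,257,.022),n(T(33,257,.022)-T(328,257,.022)))
for nm,cs,z in[('long',[(399,33),(740,27),(742,182),(402,187)],.02),('sq',[(470,312),(731,293),(748,560),(482,576)],.028)]:
    p=np.array([T(*q,z) for q in cs]);print(nm,p.mean(0),n(p-np.roll(p,-1,0),axis=1),(p[1]-p[0]),(p[2]-p[3]))
# scene check
s=np.load('pics/scene1.npz')
for k,P in [('jar1',[*B(168,417,.093),.093]),('jar2',[*B(662,466,.093),.093]),('ring1',[*B(395,125,.053),.053]),('ring2',[*B(650,158,.053),.053])]: print(k,w2px(s,P))
```

```text
onion [ 0.6023 -0.1386]
ring1 [ 0.6058 -0.2348]
ring2 [ 0.5932 -0.3399]
jar1 [ 0.4826 -0.1326]
jar2 [ 0.4662 -0.3223]
bowl [ 0.5064 -0.2289]
hend [ 0.4313 -0.2225]
ringdia 0.05512776780359957 jar 0.04266130808467645 scooplen 0.07542101927343045
tin [0.55782041 0.32280024] 0.1686077105064281
long [0.64872854 0.10230482] [0.19923292 0.09193527 0.19589304 0.09138949] [ 0.0060252  -0.19914179] [ 0.00533259 -0.19582044]
sq [0.46069647 0.07535663] [0.14760273 0.14837821 0.14686405 0.14634837] [ 0.01259786 -0.14706413] [ 0.01051539 -0.14648712]
jar1 [[242.91639954 254.26901843]]
jar2 [[175.70757816 322.58394928]]
ring1 [[272.17203492 330.90689833]]
ring2 [[234.25174938 373.79614084]]
```

```bash
cat >> h.py <<'E'
def go(x,y,z,yaw=0.):
    s=read_state(); R=s['orientation']; p=s['ee_pos']
    cur=np.arctan2(R[1,1],R[0,1]); d=100*R.T@(np.array([x,y,z])-p)
    t=(cur-yaw+np.pi)%(2*np.pi)-np.pi
    print('t',s['t'],'pos',p.round(4),'yaw',round(cur,3),'F',np.round(s['wrist_force'],1),'w',round(float(s['grip_width']),3),'gf',round(float(s['gripper_force']),1),'\n shift',d.round(2),'turn',round(t,3))
E
python3 -c "
from h import *
go(.4826,-.1326,.16)"
```

```text
t 0.1 pos [0.1857 0.4908 0.1982] yaw 1.209 F [-0.3 -0.6  0.1] w 1.002 gf 0.0 
 shift [-49.84 -47.79   3.85] turn 1.209
```

>>> arm_command([
  [1, -49.8, -47.8, 3.8, 1.209],
  [1, -49.8, -47.8, 3.8, 1.209],
  [1, -49.8, -47.8, 3.8, 1.209],
  [1, -49.8, -47.8, 3.8, 1.209],
  [1, -49.8, -47.8, 3.8, 1.209],
  [1, -49.8, -47.8, 3.8, 1.209],
  [1, -49.8, -47.8, 3.8, 1.209],
  [1, -49.8, -47.8, 3.8, 1.209],
], grip_force=30)

```text
t: 0.9
ee_pos: [0.3575, 0.1287, 0.1765]
orientation: [[-0.004, 1.0, 0.0], [1.0, 0.004, 0.0], [0.0, 0.0, -1.0]]
wrist_force: [0.9, 1.1, 1.1]
grip_width: 1.004
gripper_force: 0.0
```

```bash
python3 -c "
from h import *
go(.4826,-.1326,.16)"
```

```text
t 0.9 pos [0.3575 0.1287 0.1765] yaw 0.004 F [0.9 1.1 1.1] w 1.004 gf 0.0 
 shift [-26.19  12.4    1.65] turn 0.004
```

>>> arm_command([
  [1, -26.2, 12.4, 1.6, 0],
  [1, -26.2, 12.4, 1.6, 0],
  [1, -26.2, 12.4, 1.6, 0],
  [1, -26.2, 12.4, 1.6, 0],
  [1, -26.2, 12.4, 1.6, 0],
  [1, -26.2, 12.4, 1.6, 0],
  [1, -26.2, 12.4, 1.6, 0],
  [1, -26.2, 12.4, 1.6, 0],
])

```text
t: 1.7
ee_pos: [0.4836, -0.1305, 0.16]
orientation: [[-0.008, 1.0, -0.001], [1.0, 0.008, 0.001], [0.001, -0.001, -1.0]]
wrist_force: [-0.1, -0.4, -0.2]
grip_width: 1.0
gripper_force: 0.0
```

```bash
python3 -c "
from h import *
go(.4826,-.1326,.046)
snap('wrist','w1.png')"
```

```text
t 1.7 pos [ 0.4836 -0.1305  0.16  ] yaw 0.008 F [-0.1 -0.4 -0.2] w 1.0 gf 0.0 
 shift [-0.22 -0.09 11.4 ] turn 0.008
```

View pics/w1.png

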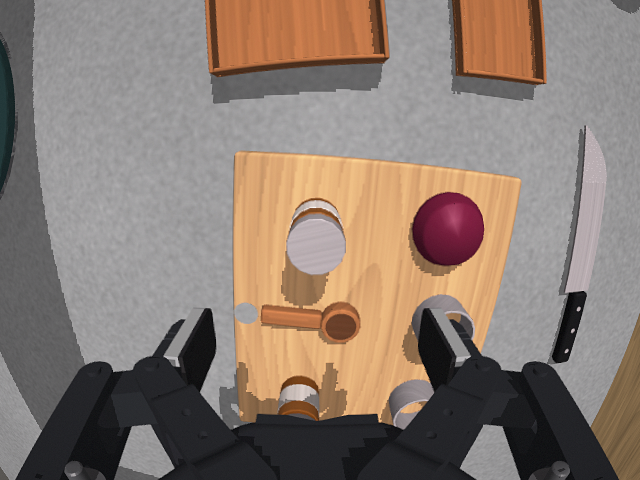

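The wrist view shows jar1's lid at (316,246), centred between the fingers (about 195 to 437). I'll check the jar's y using the fisheye calibration.

```bash
cat >> h.py <<'E'
def wray(c,u,v,z):
    K=c['camera_matrix'];R=cv2.Rodrigues(np.array(c['rvec'],float))[0];t=np.array(c['tvec'],float).ravel()
    p=np.array([(u-K[0,2])/K[0,0],(v-K[1,2])/K[1,1]]);r=np.linalg.norm(p)
    d=R.T@np.array([*(np.sin(r)*p/r),np.cos(r)]);o=-R.T@t;return o+d*(z-o[2])/d[2]
E
python3 -c "
from h import *
c=np.load('pics/w1.npz')
for u,v,z in[(316,246,.093),(448,229,.035),(341,323,.036)]:print(wray(c,u,v,z).round(4))"
```

```text
[ 0.4815 -0.1344  0.093 ]
[ 0.597  -0.1374  0.035 ]
[ 0.5053 -0.2289  0.036 ]
```

>>> arm_command([
  [1, -0.2, -0.1, 3, 0],
  [1, -0.2, -0.1, 6, 0],
  [1, -0.2, -0.1, 9, 0],
  [1, -0.2, -0.1, 10.5, 0],
  [1, -0.2, -0.1, 11.4, 0],
  [1, -0.2, -0.1, 11.4, 0],
])

```text
t: 2.35
ee_pos: [0.4823, -0.1311, 0.0463]
orientation: [[-0.011, 1.0, -0.001], [1.0, 0.011, 0.0], [0.0, -0.001, -1.0]]
wrist_force: [-0.4, -0.5, 0.3]
grip_width: 0.999
gripper_force: 0.0
```

>>> arm_command([
  [0.6, 0, 0, 0, 0],
  [0.45, 0, 0, 0, 0],
  [0.3, 0, 0, 0, 0],
  [0.3, 0, 0, 0, 0],
  [0.3, 0, 0, 0, 0],
  [0.3, 0, 0, 0, 0],
  [0.3, 0, 0, 0, 0],
  [0.3, 0, 0, 0, 0],
])

```text
t: 3.15
ee_pos: [0.4834, -0.1324, 0.0475]
orientation: [[-0.01, 1.0, 0.001], [1.0, 0.01, -0.001], [-0.001, 0.001, -1.0]]
wrist_force: [-1.1, 0.7, 8.0]
grip_width: 0.476
gripper_force: 29.2
```

>>> arm_command([
  [0.3, 0, 0, -2, 0],
  [0.3, 0, 0, -5, 0],
  [0.3, 0, 0, -8, 0],
  [0.3, 4, 0, -8, 0],
  [0.3, 8.5, -0.5, -8, 0],
  [0.3, 13, -1, -8, 0],
  [0.3, 17.5, -1.5, -8, 0],
  [0.3, 21, -2, -8, 0],
])

```text
t: 3.95
ee_pos: [0.4602, 0.0798, 0.127]
orientation: [[-0.011, 1.0, 0.0], [1.0, 0.011, 0.0], [0.0, 0.0, -1.0]]
wrist_force: [1.1, 1.0, -1.8]
grip_width: 0.476
gripper_force: 31.3
```

```bash
python3 -c "
from h import *
go(.461,.112,.033)"
```

```text
t 3.95 pos [0.4602 0.0798 0.127 ] yaw 0.011 F [ 1.1  1.  -1.8] w 0.476 gf 31.3 
 shift [3.22 0.11 9.4 ] turn 0.011
```

>>> arm_command([
  [0.3, 1.6, 0.1, 0, 0.01],
  [0.3, 3.2, 0.1, 1.5, 0.01],
  [0.3, 3.2, 0.1, 4.5, 0.01],
  [0.3, 3.2, 0.1, 7, 0.01],
  [0.3, 3.2, 0.1, 8.3, 0.01],
  [0.3, 3.2, 0.1, 8.8, 0.01],
  [0.3, 3.2, 0.1, 9.0, 0.01],
  [0.3, 3.2, 0.1, 9.1, 0.01],
])

```text
t: 4.75
ee_pos: [0.4619, 0.1097, 0.0361]
orientation: [[0.0, 1.0, 0.001], [1.0, -0.0, 0.0], [0.0, 0.001, -1.0]]
wrist_force: [-0.1, -0.7, -1.1]
grip_width: 0.474
gripper_force: 31.3
```

>>> arm_command([
  [0.3, 0, 0, 0, 0],
  [0.3, 0, 0, 0.1, 0],
  [0.3, 0, 0, 0.2, 0],
  [0.3, 0, 0, 0.2, 0],
])

```text
t: 5.15
ee_pos: [0.4615, 0.1097, 0.0337]
orientation: [[0.0, 1.0, 0.0], [1.0, -0.0, 0.0], [0.0, 0.0, -1.0]]
wrist_force: [-0.0, -0.4, -1.6]
grip_width: 0.475
gripper_force: 31.3
```

>>> arm_command([
  [0.3, 0, 0, 0.05, 0],
  [0.3, 0, 0, 0.1, 0],
  [0.3, 0, 0, 0.1, 0],
])

```text
t: 5.45
ee_pos: [0.4616, 0.1098, 0.0334]
orientation: [[-0.0, 1.0, 0.001], [1.0, 0.0, 0.0], [0.0, 0.001, -1.0]]
wrist_force: [-5.6, 0.5, 16.3]
grip_width: 0.478
gripper_force: 32.9
```

>>> arm_command([
  [0.3, 0, 0, 0.05, 0],
  [0.3, 0, 0, 0.1, 0],
  [0.3, 0, 0, 0.1, 0],
])

```text
t: 5.75
ee_pos: [0.4617, 0.1098, 0.0333]
orientation: [[-0.0, 1.0, 0.002], [1.0, 0.0, 0.0], [0.0, 0.002, -1.0]]
wrist_force: [-11.1, 0.0, 34.6]
grip_width: 0.476
gripper_force: 34.6
```

>>> arm_command([
  [0.3, 0, 0, -0.15, 0],
  [0.5, 0, 0, -0.15, 0],
  [0.6, 0, 0, -0.2, 0],
  [0.75, 0, 0, -0.2, 0],
  [0.8, 0, 0, -0.2, 0],
  [0.8, 0, 0, -0.2, 0],
])

```text
t: 6.35
ee_pos: [0.4615, 0.1097, 0.0335]
orientation: [[0.0, 1.0, -0.0], [1.0, -0.0, 0.0], [0.0, -0.0, -1.0]]
wrist_force: [0.1, -0.3, 0.7]
grip_width: 0.801
gripper_force: 0.0
```

>>> arm_command([
  [0.8, 0, 0, -2, 0],
  [0.8, 0, 0, -6, 0],
  [0.9, 0, 0, -10, 0],
  [1, -5, 0, -12, 0],
  [1, -10, 0, -12, 0],
  [1, -15, 0, -12, 0],
  [1, -20, 0, -12, 0],
  [1, -25, 0, -12, 0],
])

```text
t: 7.15
ee_pos: [0.4611, -0.1387, 0.1537]
orientation: [[-0.0, 1.0, 0.0], [1.0, 0.0, -0.0], [-0.0, 0.0, -1.0]]
wrist_force: [2.0, 0.5, 0.0]
grip_width: 1.0
gripper_force: 0.0
```

```bash
python3 -c "
from h import *
go(.4655,-.3225,.15)"
```

```text
t 7.15 pos [ 0.4611 -0.1387  0.1537] yaw 0.0 F [2.  0.5 0. ] w 1.0 gf 0.0 
 shift [-18.38   0.43   0.38] turn 0.0
```

>>> arm_command([
  [1, -5, 0.4, 0.4, 0],
  [1, -10, 0.4, 0.4, 0],
  [1, -15, 0.4, 0.4, 0],
  [1, -18.4, 0.4, 0.4, 0],
  [1, -18.4, 0.4, 0.4, 0],
  [1, -18.4, 0.4, 0.4, 0],
])

```text
t: 7.75
ee_pos: [0.4652, -0.3211, 0.1491]
orientation: [[0.001, 1.0, -0.001], [1.0, -0.001, 0.001], [0.001, -0.001, -1.0]]
wrist_force: [0.9, -0.8, 0.2]
grip_width: 1.001
gripper_force: 0.0
```

```bash
python3 -c "
from h import *
go(.4655,-.3225,.046)
snap('top','top2.png');snap('wrist','w2.png')"
```

```text
t 7.75 pos [ 0.4652 -0.3211  0.1491] yaw -0.001 F [ 0.9 -0.8  0.2] w 1.001 gf 0.0 
 shift [-0.14  0.04 10.31] turn -0.001
```

View pics/w2.png

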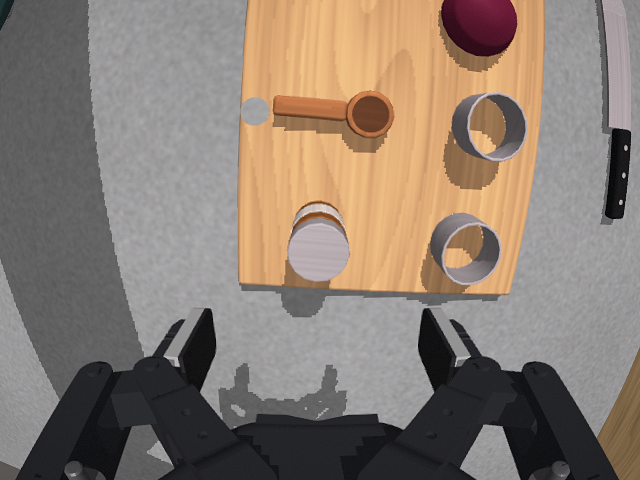

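The wrist view shows jar2's lid at (318,250), centred between the fingers. The rings' rims are at (492,126) and (470,250).

```bash
python3 -c "
from h import *
c=np.load('pics/w2.npz')
for u,v,z in[(318,250,.093),(494,126,.053),(471,250,.053)]:print(wray(c,u,v,z).round(4))"
```

```text
[ 0.4646 -0.3234  0.093 ]
[ 0.6012 -0.2363  0.053 ]
[ 0.5905 -0.3378  0.053 ]
```

>>> arm_command([
  [1, -0.1, 0, 3, 0],
  [1, -0.1, 0, 6, 0],
  [1, -0.1, 0, 9, 0],
  [1, -0.1, 0, 10.2, 0],
  [0.6, -0.1, 0, 10.3, 0],
  [0.4, -0.1, 0, 10.3, 0],
  [0.3, -0.1, 0, 10.3, 0],
  [0.3, -0.1, 0, 10.3, 0],
])

```text
t: 8.65
ee_pos: [0.4663, -0.3223, 0.0482]
orientation: [[-0.0, 1.0, 0.002], [1.0, 0.0, -0.002], [-0.002, 0.002, -1.0]]
wrist_force: [-0.8, 1.2, 6.8]
grip_width: 0.476
gripper_force: 29.4
```

>>> arm_command([
  [0.3, 0, 0, 0, 0],
  [0.3, 0, 0, 0, 0],
  [0.3, 0, 0, 0, 0],
  [0.3, 0, 0, 0, 0],
])

```text
t: 9.05
ee_pos: [0.4663, -0.3222, 0.0483]
orientation: [[-0.0, 1.0, 0.002], [1.0, 0.0, -0.002], [-0.002, 0.002, -1.0]]
wrist_force: [-0.8, 1.6, 7.5]
grip_width: 0.469
gripper_force: 29.4
```

>>> arm_command([
  [0.3, 0, 0, -2, 0],
  [0.3, 0, 0, -5, 0],
  [0.3, 0, 0, -8, 0],
  [0.3, 4, 0, -8, 0],
  [0.3, 9, 0, -8, 0],
  [0.3, 14, 0, -8, 0],
  [0.3, 19, 0, -8, 0],
  [0.3, 24, 0, -8, 0],
])

```text
t: 9.85
ee_pos: [0.4655, -0.0801, 0.1276]
orientation: [[0.001, 1.0, 0.002], [1.0, -0.001, -0.001], [-0.001, 0.002, -1.0]]
wrist_force: [0.5, 0.7, -2.0]
grip_width: 0.474
gripper_force: 31.2
```

```bash
python3 -c "
from h import *
go(.461,.040,.0365)"
```

```text
t 9.85 pos [ 0.4655 -0.0801  0.1276] yaw -0.001 F [ 0.5  0.7 -2. ] w 0.474 gf 31.2 
 shift [12.01 -0.47  9.1 ] turn -0.001
```

>>> arm_command([
  [0.3, 5, -0.2, 0, 0],
  [0.3, 9, -0.4, 0, 0],
  [0.3, 12, -0.5, 0.5, 0],
  [0.3, 12, -0.5, 3.5, 0],
  [0.3, 12, -0.5, 6.5, 0],
  [0.3, 12, -0.5, 8.3, 0],
  [0.3, 12, -0.5, 8.9, 0],
  [0.3, 12, -0.5, 9.1, 0],
])

```text
t: 10.65
ee_pos: [0.4607, 0.0382, 0.036]
orientation: [[0.0, 1.0, 0.0], [1.0, -0.0, -0.0], [-0.0, 0.0, -1.0]]
wrist_force: [-0.1, -1.2, -1.1]
grip_width: 0.476
gripper_force: 31.2
```

>>> arm_command([
  [0.3, 0, 0, 0.05, 0],
  [0.3, 0, 0, 0.1, 0],
  [0.3, 0, 0, 0.1, 0],
])

```text
t: 10.95
ee_pos: [0.461, 0.0382, 0.0353]
orientation: [[0.0, 1.0, 0.001], [1.0, -0.0, -0.0], [-0.0, 0.001, -1.0]]
wrist_force: [-0.2, -0.7, -2.0]
grip_width: 0.475
gripper_force: 31.2
```

>>> arm_command([
  [0.3, 0, 0, 0.05, 0],
  [0.3, 0, 0, 0.1, 0],
  [0.3, 0, 0, 0.1, 0],
])

```text
t: 11.25
ee_pos: [0.4609, 0.0383, 0.0343]
orientation: [[0.0, 1.0, 0.001], [1.0, -0.0, -0.0], [-0.0, 0.001, -1.0]]
wrist_force: [-1.9, 0.4, 9.4]
grip_width: 0.475
gripper_force: 32.3
```

Jar2 is touching the floor. I'll release it.

>>> arm_command([
  [0.3, 0, 0, -0.05, 0],
  [0.5, 0, 0, -0.05, 0],
  [0.6, 0, 0, -0.1, 0],
  [0.75, 0, 0, -0.1, 0],
  [0.8, 0, 0, -0.1, 0],
  [0.8, 0, 0, -0.1, 0],
])

```text
t: 11.85
ee_pos: [0.4605, 0.0383, 0.0346]
orientation: [[0.0, 1.0, -0.0], [1.0, -0.0, -0.0], [-0.0, -0.0, -1.0]]
wrist_force: [-0.0, 0.9, -0.7]
grip_width: 0.8
gripper_force: 0.0
```

>>> arm_command([
  [0.8, 0, 0, -2, 0],
  [0.8, 0, 0, -6, 0],
  [0.9, 0, 0, -10, 0],
  [1, -4, 3, -10, 0],
  [1, -8, 5, -10, 0],
  [1, -12, 7, -10, 0],
  [1, -16, 9, -10, 0],
  [1, -20, 11, -10, 0],
])

```text
t: 12.65
ee_pos: [0.571, -0.1635, 0.1345]
orientation: [[0.0, 1.0, 0.0], [1.0, -0.0, 0.0], [0.0, 0.0, -1.0]]
wrist_force: [0.7, 1.1, -0.1]
grip_width: 1.001
gripper_force: 0.0
```

```bash
python3 -c "
from h import *
go(.604,-.2355,.13)"
```

```text
t 12.65 pos [ 0.571  -0.1635  0.1345] yaw -0.0 F [ 0.7  1.1 -0.1] w 1.001 gf 0.0 
 shift [-7.2   3.3   0.45] turn -0.0
```

>>> arm_command([
  [1, -4, 2, 0.4, 0],
  [1, -7.2, 3.3, 0.4, 0],
  [1, -7.2, 3.3, 0.4, 0],
  [1, -7.2, 3.3, 3.4, 0],
  [1, -7.2, 3.3, 6.4, 0],
  [1, -7.2, 3.3, 9, 0],
  [1, -7.2, 3.3, 10.5, 0],
  [1, -7.2, 3.3, 11, 0],
])

```text
t: 13.45
ee_pos: [0.6024, -0.2328, 0.023]
orientation: [[-0.0, 1.0, -0.002], [1.0, 0.0, 0.001], [0.001, -0.002, -1.0]]
wrist_force: [1.4, 0.2, -0.1]
grip_width: 1.001
gripper_force: 0.0
```

>>> arm_command([
  [0.7, 0, 0, 0, 0],
  [0.5, 0, 0, 0, 0],
  [0.5, 0, 0, 0, 0],
  [0.5, 0, 0, 0, 0],
  [0.5, 0, 0, 0, 0],
  [0.5, 0, 0, 0, 0],
])

```text
t: 14.05
ee_pos: [0.6036, -0.2338, 0.0248]
orientation: [[0.0, 1.0, 0.0], [1.0, -0.0, -0.0], [-0.0, 0.0, -1.0]]
wrist_force: [-0.4, 0.5, 0.4]
grip_width: 0.5
gripper_force: 0.0
```

>>> arm_command([
  [0.5, 0, 0, -2, 0],
  [0.5, 0, 0, -5, 0],
  [0.5, 0, 0, -9, 0],
  [0.5, 0, 0, -11, 0],
])

```text
t: 14.45
ee_pos: [0.6042, -0.2341, 0.1379]
orientation: [[0.0, 1.0, 0.003], [1.0, -0.0, -0.002], [-0.002, 0.003, -1.0]]
wrist_force: [0.3, -0.6, -0.6]
grip_width: 0.498
gripper_force: 0.0
```

```bash
python3 -c "
from h import *
go(.558,.289,.1)"
```

```text
t 14.45 pos [ 0.6042 -0.2341  0.1379] yaw -0.0 F [ 0.3 -0.6 -0.6] w 0.498 gf 0.0 
 shift [52.31 -4.64  3.69] turn -0.0
```

No contact was made, so I need to look.

```bash
python3 -c "
from h import *
snap('wrist','w3.png')"
```

```text
(no output)
```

View pics/w3.png

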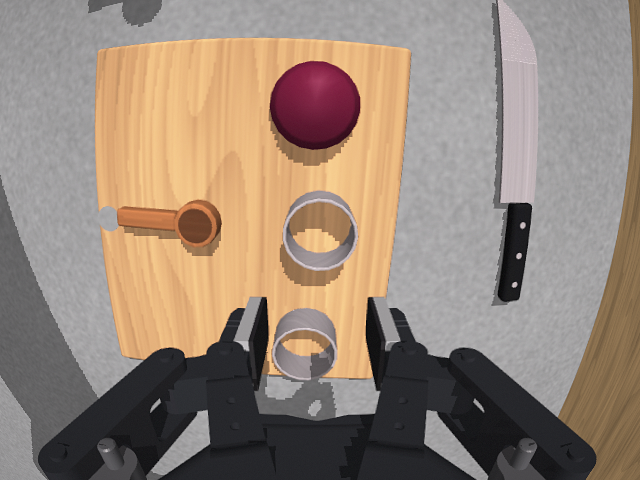

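Ring1 is still upright, with its rim centred at (320,231). I'll measure where it is.

```bash
python3 -c "
from h import *
c=np.load('pics/w3.npz')
for u,v,z in[(320,232,.053),(304,353,.053),(315,105,.035),(198,224,.036),(284,231,.053),(357,231,.053)]:print(wray(c,u,v,z).round(4))
go(.6,-.235,.02)
c=snap('scene','s3.png');im=cv2.imread('pics/s3.png');cv2.imwrite('pics/s3c.png',cv2.resize(im[150:420,120:440],None,fx=2.2,fy=2.2,interpolation=cv2.INTER_CUBIC))
print(w2px(c,read_state()['ee_pos']))
c=snap('top','top3.png');im=cv2.imread('pics/top3.png');cv2.imwrite('pics/t3.png',im)
"
```

```text
[ 0.6054 -0.2334  0.053 ]
[ 0.5922 -0.3397  0.053 ]
[ 0.6018 -0.1415  0.035 ]
[ 0.5082 -0.2315  0.036 ]
[ 0.5791 -0.2326  0.053 ]
[ 0.6325 -0.2327  0.053 ]
t 14.5 pos [ 0.605  -0.2345  0.1401] yaw -0.0 F [-0.9 -0.7  2.6] w 0.503 gf 0.0 
 shift [-0.02 -0.57 12.  ] turn -0.0
[[270.51653191 301.75814387]]
```

View pics/s3c.png

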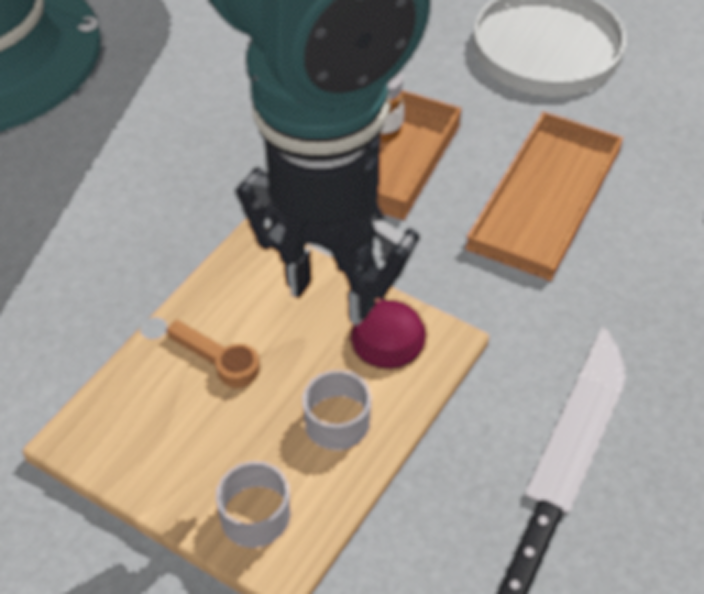

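```bash
python3 -c "
from h import *
for f,a,b,h in[('w3',(266,298),(367,298),.14),('w1',(213,310),(421,310),.16+.0),('w2',(213,310),(421,310),.149+.0)]:
    c=np.load('pics/'+f+'.npz')
    for dz in(0,.01,.02): print(f,dz,wray(c,*a,h+dz).round(4),wray(c,*b,h+dz).round(4), (wray(c,*b,h+dz)-wray(c,*a,h+dz))[0].round(4))
"
```

```text
w3 0 [ 0.5762 -0.2433  0.14  ] [ 0.629  -0.2434  0.14  ] 0.0528
w3 0.01 [ 0.5777 -0.2383  0.15  ] [ 0.6274 -0.2384  0.15  ] 0.0497
w3 0.02 [ 0.5792 -0.2332  0.16  ] [ 0.6259 -0.2333  0.16  ] 0.0467
w1 0 [ 0.4253 -0.1495  0.16  ] [ 0.5395 -0.1484  0.16  ] 0.1142
w1 0.01 [ 0.4285 -0.1439  0.17  ] [ 0.5362 -0.143   0.17  ] 0.1077
w1 0.02 [ 0.4317 -0.1384  0.18  ] [ 0.5328 -0.1375  0.18  ] 0.1011
w2 0 [ 0.4067 -0.3389  0.149 ] [ 0.5211 -0.339   0.149 ] 0.1144
w2 0.01 [ 0.41   -0.3334  0.159 ] [ 0.5179 -0.3335  0.159 ] 0.1079
w2 0.02 [ 0.4132 -0.3279  0.169 ] [ 0.5146 -0.328   0.169 ] 0.1014
```

```bash
python3 -c "
from h import *
c=np.load('pics/s3.npz')
p=np.array([.605,-.2345,.1401])
for dz in(0,.01,.02,.03,.04):
  print(dz,*[((w2px(c,p+[s*.0212,t*.011,dz])[0]-[120,150])*2.2).round(0) for s in(-1,1) for t in(-1,1)])
"
```

```text
0 [300. 332.] [315. 312.] [348. 353.] [362. 333.]
0.01 [299. 324.] [314. 304.] [348. 345.] [362. 325.]
0.02 [299. 315.] [314. 295.] [348. 337.] [362. 316.]
0.03 [298. 307.] [313. 287.] [347. 329.] [362. 308.]
0.04 [297. 299.] [313. 279.] [347. 320.] [362. 300.]
```

```bash
python3 -c "
from h import *
im=cv2.imread('pics/s3.png');cv2.imwrite('pics/s3d.png',cv2.resize(im[220:310,215:320],None,fx=6.5,fy=6.5,interpolation=cv2.INTER_CUBIC))
c=np.load('pics/s3.npz');p=np.array([.605,-.2345,.1401])
for dz in(0,.02,.04):
  print(dz,*[((w2px(c,p+[s*.0212,t*.011,dz])[0]-[215,220])*6.5).round(0) for s in(-1,1) for t in(-1,1)])
"
```

```text
0 [268. 525.] [312. 466.] [411. 589.] [453. 528.]
0.02 [265. 477.] [309. 418.] [410. 541.] [453. 480.]
0.04 [261. 427.] [306. 368.] [408. 492.] [452. 431.]
```

View pics/s3d.png

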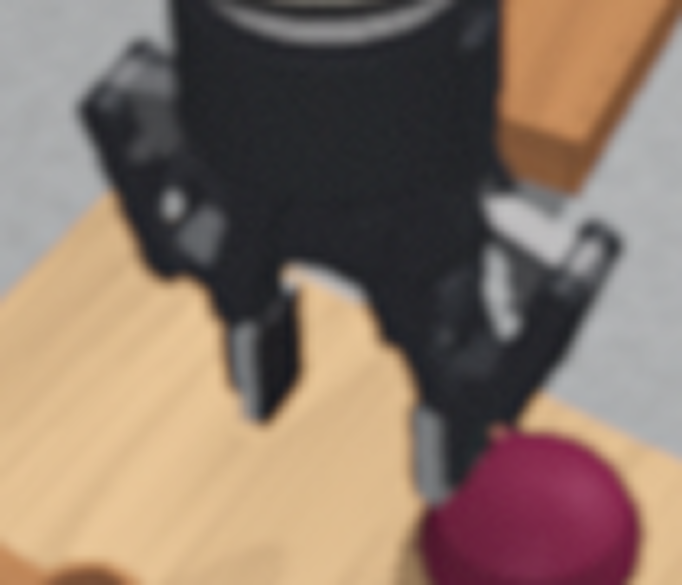

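At this opening the fingertips sit about 40 mm above the reported TCP. The wrist and scene cameras agree on this, so the fingers closed above the ring. I'll go lower, checking force as I descend.

>>> arm_command([
  [0.88, 0, 0, 0, 0],
  [0.88, 0, 0, 2, 0],
  [0.88, 0, 0, 5, 0],
  [0.88, 0, 0, 8, 0],
  [0.88, 0, 0, 11, 0],
  [0.88, 0, 0, 13, 0],
  [0.88, 0, 0, 14, 0],
  [0.88, 0, 0, 14, 0],
])

```text
t: 15.4
ee_pos: [0.6023, -0.2331, -0.0072]
orientation: [[0.0, 1.0, -0.003], [1.0, -0.0, 0.002], [0.002, -0.003, -1.0]]
wrist_force: [0.5, -0.6, 0.3]
grip_width: 0.877
gripper_force: 0.0
```

>>> arm_command([
  [0.88, 0, 0, 0.6, 0],
  [0.88, 0, 0, 1.2, 0],
  [0.8, 0, 0, 1.5, 0],
  [0.6, 0, 0, 1.5, 0],
  [0.5, 0, 0, 1.5, 0],
  [0.5, 0, 0, 1.5, 0],
  [0.5, 0, 0, 1.5, 0],
  [0.5, 0, 0, 1.5, 0],
])

```text
t: 16.2
ee_pos: [0.6053, -0.2346, -0.0186]
orientation: [[-0.0, 1.0, 0.004], [1.0, 0.0, -0.002], [-0.002, 0.004, -1.0]]
wrist_force: [2.5, -1.2, 12.9]
grip_width: 0.642
gripper_force: 39.6
```

>>> arm_command([
  [0.5, 0, 0, -2, 0],
  [0.5, 0, 0, -5, 0],
  [0.5, 0, 0, -9, 0],
  [0.5, 4, 0, -10, 0],
  [0.5, 9, 0, -10, 0],
  [0.5, 14, 0, -10, 0],
  [0.5, 19, 0, -10, 0],
  [0.5, 24, 0, -10, 0],
])

```text
t: 17.0
ee_pos: [0.6033, 0.0081, 0.0801]
orientation: [[0.0, 1.0, 0.001], [1.0, -0.0, -0.0], [-0.0, 0.001, -1.0]]
wrist_force: [0.9, 0.4, -0.9]
grip_width: 0.642
gripper_force: 32.4
```

>>> arm_command([
  [0.5, 5, -1, 0, 0],
  [0.5, 10, -2, 0, 0],
  [0.5, 15, -3, 0, 0],
  [0.5, 20, -4, 0, 0],
  [0.5, 25, -4.7, 0, 0],
  [0.5, 28, -4.7, 0, 0],
  [0.5, 28, -4.7, 0, 0],
])

```text
t: 17.7
ee_pos: [0.5559, 0.2903, 0.0797]
orientation: [[-0.004, 1.0, 0.001], [1.0, 0.004, 0.001], [0.001, 0.001, -1.0]]
wrist_force: [-0.3, -0.7, -0.0]
grip_width: 0.636
gripper_force: 32.4
```

```bash
python3 -c "
from h import *
go(.558,.289,-.029)"
```

```text
t 17.7 pos [0.5559 0.2903 0.0797] yaw 0.004 F [-0.3 -0.7 -0. ] w 0.636 gf 32.4 
 shift [-0.14  0.2  10.87] turn 0.004
```

>>> arm_command([
  [0.5, -0.1, 0.2, 3, 0],
  [0.5, -0.1, 0.2, 6, 0],
  [0.5, -0.1, 0.2, 9, 0],
  [0.5, -0.1, 0.2, 10.3, 0],
  [0.5, -0.1, 0.2, 10.7, 0],
  [0.5, -0.1, 0.2, 10.8, 0],
  [0.5, -0.1, 0.2, 10.8, 0],
])

```text
t: 18.4
ee_pos: [0.5594, 0.2855, -0.0271]
orientation: [[0.0, 1.0, 0.002], [1.0, -0.0, 0.001], [0.001, 0.002, -1.0]]
wrist_force: [-0.2, 0.9, 0.4]
grip_width: 0.644
gripper_force: 32.4
```

>>> arm_command([
  [0.5, 0, 0, 0.1, 0],
  [0.5, 0, 0, 0.2, 0],
  [0.5, 0, 0, 0.2, 0],
])

```text
t: 18.7
ee_pos: [0.5587, 0.2854, -0.0301]
orientation: [[-0.0, 1.0, 0.0], [1.0, 0.0, 0.0], [0.0, 0.0, -1.0]]
wrist_force: [-0.5, 0.3, -1.5]
grip_width: 0.642
gripper_force: 32.4
```

>>> arm_command([
  [0.5, 0, 0, 0.1, 0],
  [0.5, 0, 0, 0.1, 0],
])

```text
t: 18.9
ee_pos: [0.5585, 0.2853, -0.0314]
orientation: [[-0.0, 1.0, -0.0], [1.0, 0.0, -0.0], [-0.0, -0.0, -1.0]]
wrist_force: [-0.6, -0.4, -0.8]
grip_width: 0.645
gripper_force: 32.4
```

>>> arm_command([
  [0.5, 0, 0, 0.1, 0],
  [0.5, 0, 0, 0.1, 0],
])

```text
t: 19.1
ee_pos: [0.5585, 0.2853, -0.0325]
orientation: [[0.0, 1.0, -0.0], [1.0, -0.0, -0.0], [-0.0, -0.0, -1.0]]
wrist_force: [0.5, -0.3, -0.8]
grip_width: 0.644
gripper_force: 32.4
```

>>> arm_command([
  [0.5, 0, 0, 0.05, 0],
  [0.7, 0, 0, 0, 0],
  [0.85, 0, 0, 0, 0],
  [0.85, 0, 0, 0, 0],
  [0.85, 0, 0, 0, 0],
  [0.85, 0, 0, -3, 0],
  [0.85, 0, 0, -7, 0],
  [0.85, 0, 0, -11, 0],
])

```text
t: 19.9
ee_pos: [0.5581, 0.2851, 0.0787]
orientation: [[0.0, 1.0, -0.001], [1.0, -0.0, -0.0], [-0.0, -0.001, -1.0]]
wrist_force: [0.2, 1.0, -0.4]
grip_width: 0.85
gripper_force: 0.0
```

```bash
python3 -c "
from h import *
go(.592,-.3398,.08)"
```

```text
t 19.9 pos [0.5581 0.2851 0.0787] yaw -0.0 F [ 0.2  1.  -0.4] w 0.85 gf 0.0 
 shift [-62.49   3.4   -0.11] turn -0.0
```

>>> arm_command([
  [0.88, -5, 0.5, -1, 0],
  [0.88, -10, 1, -1, 0],
  [0.88, -15, 1.5, -1, 0],
  [0.88, -20, 2, -1, 0],
  [0.88, -25, 2.5, -1, 0],
  [0.88, -30, 3, -1, 0],
  [0.88, -35, 3.4, -1, 0],
  [0.88, -40, 3.4, -1, 0],
])

```text
t: 20.7
ee_pos: [0.5926, -0.1142, 0.0877]
orientation: [[0.0, 1.0, 0.0], [1.0, -0.0, -0.0], [-0.0, 0.0, -1.0]]
wrist_force: [0.9, -0.2, -0.1]
grip_width: 0.875
gripper_force: 0.0
```

>>> arm_command([
  [0.88, -5, 0, 0, 0],
  [0.88, -10, 0, 0, 0],
  [0.88, -15, 0, 0, 0],
  [0.88, -20, 0, 0, 0],
  [0.88, -22.5, 0, 0, 0],
  [0.88, -22.5, 0, 0, 0],
  [0.88, -22.5, 0, 0, 0],
])

```text
t: 21.4
ee_pos: [0.5922, -0.3371, 0.0872]
orientation: [[0.001, 1.0, -0.0], [1.0, -0.001, 0.001], [0.001, -0.0, -1.0]]
wrist_force: [-1.1, 0.3, 0.4]
grip_width: 0.885
gripper_force: 0.0
```

```bash
python3 -c "
from h import *
go(.592,-.3398,-.016)"
```

```text
t 21.4 pos [ 0.5922 -0.3371  0.0872] yaw -0.001 F [-1.1  0.3  0.4] w 0.885 gf 0.0 
 shift [-0.28 -0.02 10.32] turn -0.001
```

>>> arm_command([
  [0.88, -0.2, 0, 3, 0],
  [0.88, -0.2, 0, 6, 0],
  [0.88, -0.2, 0, 9, 0],
  [0.88, -0.2, 0, 10, 0],
  [0.8, -0.2, 0, 10.3, 0],
  [0.6, -0.2, 0, 10.3, 0],
  [0.5, -0.2, 0, 10.3, 0],
  [0.5, -0.2, 0, 10.3, 0],
])

```text
t: 22.2
ee_pos: [0.5931, -0.3394, -0.0142]
orientation: [[-0.0, 1.0, 0.001], [1.0, 0.0, -0.001], [-0.001, 0.001, -1.0]]
wrist_force: [-0.1, 0.4, -0.7]
grip_width: 0.633
gripper_force: 32.0
```

>>> arm_command([
  [0.5, 0, 0, 0, 0],
  [0.5, 0, 0, 0, 0],
  [0.5, 0, 0, -2, 0],
  [0.5, 0, 0, -5, 0],
  [0.5, 0, 0, -9, 0],
  [0.5, 5, 0, -11, 0],
  [0.5, 10, 0, -11, 0],
  [0.5, 15, 0, -11, 0],
])

```text
t: 23.0
ee_pos: [0.5927, -0.1917, 0.0958]
orientation: [[0.001, 1.0, 0.002], [1.0, -0.001, -0.001], [-0.001, 0.002, -1.0]]
wrist_force: [1.3, 0.2, -1.2]
grip_width: 0.634
gripper_force: 32.0
```

```bash
python3 -c "
from h import *
go(.558,.357,.08)"
```

```text
t 23.0 pos [ 0.5927 -0.1917  0.0958] yaw -0.001 F [ 1.3  0.2 -1.2] w 0.634 gf 32.0 
 shift [54.86 -3.54  1.53] turn -0.001
```

>>> arm_command([
  [0.5, 5, -0.3, 0, 0],
  [0.5, 10, -0.6, 0, 0],
  [0.5, 15, -1, 0, 0],
  [0.5, 20, -1.5, 0, 0],
  [0.5, 25, -2, 0, 0],
  [0.5, 30, -2.5, 0, 0],
  [0.5, 35, -3, 0, 0],
  [0.5, 40, -3.5, 0, 0],
])

```text
t: 23.8
ee_pos: [0.5573, 0.2077, 0.0952]
orientation: [[0.0, 1.0, 0.001], [1.0, -0.0, 0.0], [0.0, 0.001, -1.0]]
wrist_force: [0.8, -0.7, -1.1]
grip_width: 0.635
gripper_force: 32.0
```

>>> arm_command([
  [0.5, 5, 0, 0, 0],
  [0.5, 10, 0, 0, 0],
  [0.5, 14.9, 0, 0, 0],
  [0.5, 14.9, 0, 0, 0],
  [0.5, 14.9, 0, 0, 0],
])

```text
t: 24.3
ee_pos: [0.5574, 0.3556, 0.0945]
orientation: [[-0.002, 1.0, 0.0], [1.0, 0.002, -0.0], [-0.0, 0.0, -1.0]]
wrist_force: [0.4, -0.0, -0.1]
grip_width: 0.634
gripper_force: 32.0
```

```bash
python3 -c "
from h import *
go(.558,.357,-.025)"
```

```text
t 24.3 pos [0.5574 0.3556 0.0945] yaw 0.002 F [ 0.4 -0.  -0.1] w 0.634 gf 32.0 
 shift [ 0.14  0.06 11.95] turn 0.002
```

>>> arm_command([
  [0.5, 0.1, 0.1, 3, 0],
  [0.5, 0.1, 0.1, 7, 0],
  [0.5, 0.1, 0.1, 10, 0],
  [0.5, 0.1, 0.1, 11.4, 0],
  [0.5, 0.1, 0.1, 11.9, 0],
  [0.5, 0.1, 0.1, 12, 0],
  [0.5, 0.1, 0.1, 12, 0],
])

```text
t: 25.0
ee_pos: [0.5594, 0.3554, -0.0244]
orientation: [[0.001, 1.0, 0.001], [1.0, -0.001, 0.0], [0.0, 0.001, -1.0]]
wrist_force: [0.2, 0.3, -0.1]
grip_width: 0.633
gripper_force: 32.0
```

>>> arm_command([
  [0.5, 0, 0, 0.1, 0],
  [0.5, 0, 0, 0.2, 0],
  [0.5, 0, 0, 0.2, 0],
])

```text
t: 25.3
ee_pos: [0.5588, 0.3558, -0.0271]
orientation: [[-0.0, 1.0, 0.0], [1.0, 0.0, 0.0], [0.0, 0.0, -1.0]]
wrist_force: [0.7, -0.4, 0.1]
grip_width: 0.63
gripper_force: 32.0
```

>>> arm_command([
  [0.5, 0, 0, 0.1, 0],
  [0.5, 0, 0, 0.1, 0],
])

```text
t: 25.5
ee_pos: [0.5588, 0.3558, -0.0282]
orientation: [[-0.0, 1.0, 0.0], [1.0, 0.0, 0.0], [0.0, 0.0, -1.0]]
wrist_force: [0.1, -0.6, 2.2]
grip_width: 0.637
gripper_force: 32.1
```

>>> arm_command([
  [0.7, 0, 0, 0, 0],
  [0.8, 0, 0, 0, 0],
  [0.8, 0, 0, 0, 0],
  [0.8, 0, 0, 0, 0],
  [0.8, 0, 0, -3, 0],
  [0.8, 0, 0, -7, 0],
  [0.8, 0, 0, -11.5, 0],
  [0.8, 0, 0, -13.5, 0],
])

```text
t: 26.3
ee_pos: [0.5598, 0.3563, 0.1107]
orientation: [[-0.0, 1.0, 0.004], [1.0, 0.0, 0.002], [0.002, 0.004, -1.0]]
wrist_force: [0.2, -0.1, -0.2]
grip_width: 0.801
gripper_force: 0.0
```

```bash
python3 -c "
from h import *
go(.474,-.227,.1,1.486)"
```

```text
t 26.3 pos [0.5598 0.3563 0.1107] yaw 0.0 F [ 0.2 -0.1 -0.2] w 0.801 gf 0.0 
 shift [-58.33  -8.58   0.92] turn -1.486
```

>>> arm_command([
  [0.5, -5, -0.7, 1, -0.15],
  [0.5, -10, -1.4, 1, -0.3],
  [0.5, -15, -2, 1, -0.45],
  [0.5, -20, -3, 1, -0.6],
  [0.5, -25, -4, 1, -0.75],
  [0.5, -30, -5, 1, -0.9],
  [0.5, -34, -6, 1, -1.05],
  [0.5, -38, -7, 1, -1.2],
])

```text
t: 27.1
ee_pos: [0.4916, -0.013, 0.0968]
orientation: [[-0.903, 0.429, 0.0], [0.429, 0.903, -0.0], [-0.0, 0.0, -1.0]]
wrist_force: [0.5, 0.4, 0.2]
grip_width: 0.498
gripper_force: 0.0
```

```bash
python3 -c "
from h import *
go(.474,-.227,.1,1.486)"
```

```text
t 27.1 pos [ 0.4916 -0.013   0.0968] yaw 1.127 F [0.5 0.4 0.2] w 0.498 gf 0.0 
 shift [ -7.59 -20.08  -0.32] turn -0.359
```

>>> arm_command([
  [0.5, -2, -5, 0, -0.12],
  [0.5, -4, -10, 0, -0.24],
  [0.5, -6, -14, 0, -0.36],
  [0.5, -7.6, -18, 0, -0.36],
  [0.5, -7.6, -20.1, 0, -0.36],
  [0.5, -7.6, -20.1, 0, -0.36],
  [0.5, -7.6, -20.1, 0, -0.36],
])

```text
t: 27.8
ee_pos: [0.4732, -0.2255, 0.0966]
orientation: [[-0.996, 0.09, -0.0], [0.09, 0.996, 0.0], [0.0, 0.0, -1.0]]
wrist_force: [1.2, -0.3, 0.2]
grip_width: 0.503
gripper_force: 0.0
```

```bash
python3 -c "
from h import *
go(.474,-.227,-.014,1.486)
snap('wrist','w4.png')"
```

```text
t 27.8 pos [ 0.4732 -0.2255  0.0966] yaw 1.481 F [ 1.2 -0.3  0.2] w 0.503 gf 0.0 
 shift [-0.09 -0.15 11.06] turn -0.005
```

View pics/w4.png

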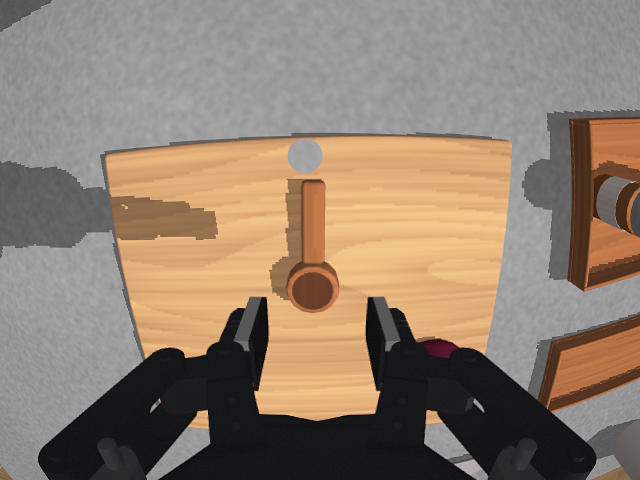

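The wrist view shows the scoop lined up between the fingers, with its bowl at (313,289) and its handle end at (314,182). I'll descend and grip.

```bash
python3 -c "
from h import *
c=np.load('pics/w4.npz')
print(wray(c,313,289,.036),wray(c,314,182,.032))"
```

```text
[ 0.5034461  -0.23227976  0.036     ] [ 0.42955277 -0.22476272  0.032     ]
```

>>> arm_command([
  [0.5, 0, -0.1, 3, 0],
  [0.5, 0, -0.1, 6, 0],
  [0.5, 0, -0.1, 9, 0],
  [0.5, 0, -0.1, 10.4, 0],
  [0.35, 0, -0.1, 10.8, 0],
  [0.3, 0, -0.1, 10.8, 0],
  [0.3, 0, -0.1, 10.8, 0],
])

```text
t: 28.55
ee_pos: [0.474, -0.2263, -0.0105]
orientation: [[-0.996, 0.088, 0.001], [0.088, 0.996, -0.001], [-0.001, -0.001, -1.0]]
wrist_force: [0.0, -0.4, -0.9]
grip_width: 0.295
gripper_force: 0.0
```

>>> arm_command([
  [0.3, 0, 0, 0.2, 0],
  [0.2, 0, 0, 0.2, 0],
  [0.1, 0, 0, 0.2, 0],
  [0.1, 0, 0, 0.2, 0],
  [0.1, 0, 0, 0.2, 0],
  [0.1, 0, 0, 0.2, 0],
])

```text
t: 29.15
ee_pos: [0.4736, -0.2266, -0.0128]
orientation: [[-0.996, 0.089, 0.001], [0.089, 0.996, -0.0], [-0.001, -0.0, -1.0]]
wrist_force: [-0.4, 1.0, 5.8]
grip_width: 0.18
gripper_force: 30.0
```

>>> arm_command([
  [0.1, 0, 0, -1, 0],
  [0.1, 0, 0, -3, 0],
  [0.1, 0, 0, -6, 0],
  [0.1, 0, 0, -9, 0],
  [0.1, 0, 0, -10, 0],
])

```text
t: 29.65
ee_pos: [0.4743, -0.2271, 0.0899]
orientation: [[-0.996, 0.089, 0.003], [0.089, 0.996, -0.002], [-0.003, -0.002, -1.0]]
wrist_force: [1.4, -0.7, -1.1]
grip_width: 0.181
gripper_force: 29.3
```

```bash
python3 -c "
from h import *
go(.649,.106,.09,.03)"
```

```text
t 29.65 pos [ 0.4743 -0.2271  0.0899] yaw 1.482 F [ 1.4 -0.7 -1.1] w 0.181 gf 29.3 
 shift [-1.443e+01  3.473e+01 -3.000e-02] turn 1.452
```

>>> arm_command([
  [0.1, -1.8, 4.3, 0, 0.15],
  [0.1, -3.6, 8.7, 0, 0.3],
  [0.1, -5.4, 13, 0, 0.45],
  [0.1, -7.2, 17.4, 0, 0.6],
  [0.1, -9, 21.7, 0, 0.75],
  [0.1, -10.8, 26, 0, 0.9],
  [0.1, -12.6, 30.4, 0, 1.05],
  [0.1, -14.4, 34.7, 0, 1.2],
])

```text
t: 30.45
ee_pos: [0.646, 0.1046, 0.0865]
orientation: [[-0.344, 0.939, -0.0], [0.939, 0.344, -0.0], [0.0, -0.0, -1.0]]
wrist_force: [0.5, -1.5, -0.2]
grip_width: 0.178
gripper_force: 29.3
```

>>> arm_command([
  [0.1, 0, 0, 0, 0.12],
  [0.1, 0, 0, 0, 0.25],
  [0.1, 0, 0, 0, 0.25],
  [0.1, 0, 0, 0, 0.25],
])

```text
t: 30.85
ee_pos: [0.6455, 0.1025, 0.0864]
orientation: [[-0.111, 0.994, -0.0], [0.994, 0.111, -0.0], [0.0, -0.0, -1.0]]
wrist_force: [-0.3, -0.6, 0.6]
grip_width: 0.179
gripper_force: 29.4
```

```bash
python3 -c "
from h import *
go(.649,.106,-.022,.03)
snap('wrist','w5.png')"
```

```text
t 30.85 pos [0.6455 0.1025 0.0864] yaw 0.111 F [-0.3 -0.6  0.6] w 0.179 gf 29.4 
 shift [ 0.3   0.4  10.84] turn 0.081
```

View pics/w5.png

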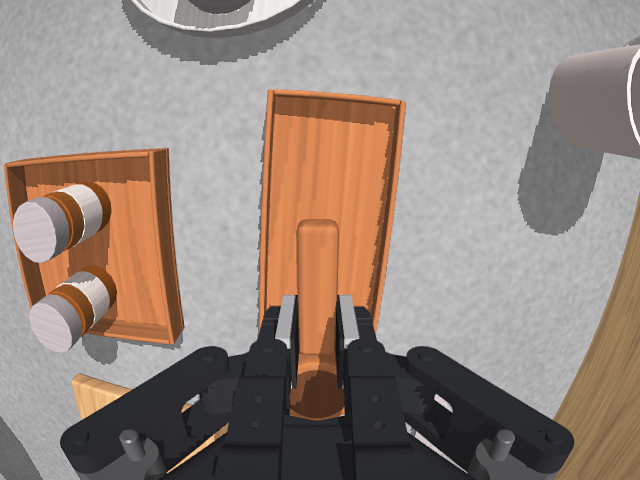

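The scoop is held level between the fingers at (318,300), above the long tray (walls at about 262 and 405). Both jars stand upright in the square tray at (55,220) and (70,310). Now I'll lower the scoop.

>>> arm_command([
  [0.1, 0.3, 0.4, 0, 0.08],
  [0.1, 0.3, 0.4, 3, 0.08],
  [0.1, 0.3, 0.4, 6, 0.08],
  [0.1, 0.3, 0.4, 9, 0.08],
  [0.1, 0.3, 0.4, 10.4, 0.08],
  [0.1, 0.3, 0.4, 10.8, 0.08],
  [0.1, 0.3, 0.4, 10.9, 0.08],
])

```text
t: 31.6
ee_pos: [0.6493, 0.1058, -0.0223]
orientation: [[-0.028, 1.0, -0.0], [1.0, 0.028, 0.0], [0.0, -0.0, -1.0]]
wrist_force: [1.0, -0.7, -0.2]
grip_width: 0.179
gripper_force: 29.5
```

>>> arm_command([
  [0.1, 0, 0, 0.1, 0],
  [0.1, 0, 0, 0.2, 0],
  [0.1, 0, 0, 0.2, 0],
])

```text
t: 31.9
ee_pos: [0.6497, 0.1061, -0.0238]
orientation: [[-0.027, 1.0, 0.001], [1.0, 0.027, 0.0], [-0.0, 0.001, -1.0]]
wrist_force: [0.6, 0.7, 0.1]
grip_width: 0.17
gripper_force: 29.5
```

>>> arm_command([
  [0.1, 0, 0, 0.1, 0],
  [0.1, 0, 0, 0.1, 0],
])

```text
t: 32.1
ee_pos: [0.6494, 0.1061, -0.0253]
orientation: [[-0.027, 1.0, 0.0], [1.0, 0.027, -0.0], [-0.0, 0.0, -1.0]]
wrist_force: [-0.5, 0.8, -1.0]
grip_width: 0.177
gripper_force: 29.5
```

>>> arm_command([
  [0.1, 0, 0, 0.1, 0],
  [0.1, 0, 0, 0.1, 0],
])

```text
t: 32.3
ee_pos: [0.6493, 0.1061, -0.0265]
orientation: [[-0.027, 1.0, -0.0], [1.0, 0.027, -0.0], [-0.0, -0.0, -1.0]]
wrist_force: [-0.7, -0.3, -0.0]
grip_width: 0.175
gripper_force: 29.5
```

>>> arm_command([
  [0.1, 0, 0, 0.05, 0],
  [0.2, 0, 0, 0, 0],
  [0.35, 0, 0, 0, 0],
  [0.4, 0, 0, 0, 0],
  [0.4, 0, 0, 0, 0],
  [0.4, 0, 0, -2, 0],
  [0.4, 0, 0, -6, 0],
  [0.4, 0, 0, -11, 0],
])

```text
t: 33.1
ee_pos: [0.6481, 0.106, 0.0835]
orientation: [[-0.027, 1.0, -0.003], [1.0, 0.027, -0.0], [-0.0, -0.003, -1.0]]
wrist_force: [0.9, -0.2, -0.4]
grip_width: 0.4
gripper_force: 0.0
```

>>> arm_command([
  [0.4, 0, 0, -5, 0],
  [0.4, 0, 0, -10, 0],
  [0.4, -5, -5, -13, 0],
  [0.4, -10, -10, -13, 0],
  [0.4, -13, -15, -13, 0],
  [0.4, -15, -20, -13, 0],
  [0.4, -15, -23, -13, 0],
  [0.4, -15, -23, -13, 0],
])

```text
t: 33.9
ee_pos: [0.4207, -0.0507, 0.2137]
orientation: [[-0.026, 1.0, -0.0], [1.0, 0.026, -0.0], [-0.0, -0.0, -1.0]]
wrist_force: [0.0, -0.9, 0.0]
grip_width: 0.397
gripper_force: 0.0
```

```bash
python3 -c "
from h import *
snap('top','top9.png')
c=snap('scene','s9.png')
a=cv2.imread('pics/top9.png')[160:350,90:530];b=cv2.imread('pics/s9.png')[120:320,200:440]
cv2.imwrite('pics/f.png',cv2.resize(a,None,fx=1.8,fy=1.8,interpolation=cv2.INTER_CUBIC));cv2.imwrite('pics/g.png',cv2.resize(b,None,fx=3,fy=3,interpolation=cv2.INTER_CUBIC))"
```

```text
(no output)
```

View pics/f.png

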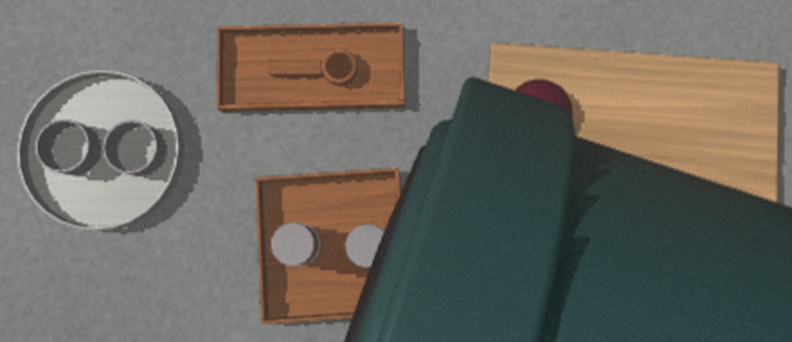

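View pics/g.png

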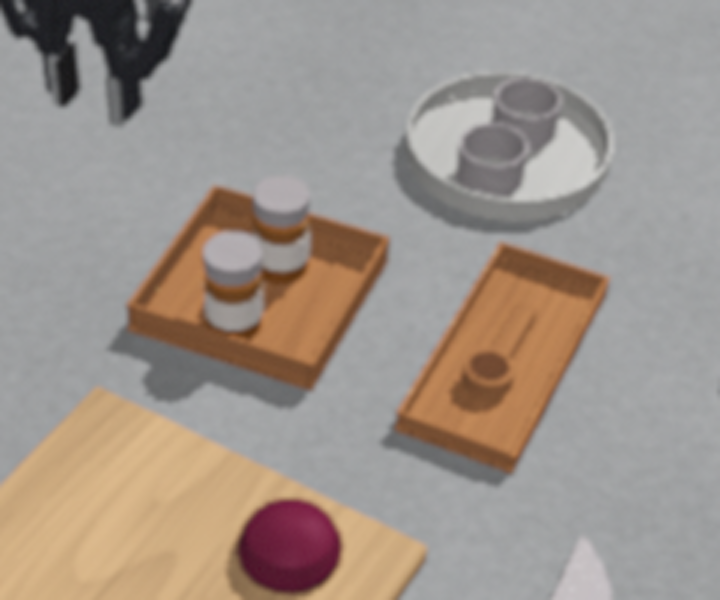

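Everything is in place. The rings lie flat in the tin, at (68,147) and (135,147) in the top crop. The scoop is in the long tray at (315,68), the jars are upright at (295,244) and (370,246), and the onion hasn't moved. Handing the job in.

```bash
python3 -c "
from h import *
print(job_done())"
```

```text
the job is handed in; nothing more can be done
None
```

The job is handed in at about 34 s: both jars stand upright in the square tray, both rings lie flat side by side in the tin, the scoop lies in the long tray, and the onion is still on the board; one contact went over plan, when setting jar1 down raised the wrist force to about 36 N before I backed off.

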